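# Shut down the bench extractor: fan to off, blast gate closed

### The job

The dusty work is finished, so shut the bench extractor down. First turn the fan speed knob on top of the cabinet anticlockwise all the way to its end stop, so that its white pointer stands at the red off mark; only when the fan is off, slide the blast gate in the duct fully shut by pushing its orange handle down as far as it goes. Leave the jam jar, the tools and the parts turntable as they are.

Things in the scene. Friction and masses are not known exactly. Their poses are not given: they have to be found in the camera images.
- extractor: bench extractor, fixed: grey fan cabinet, level 80 mm duct at z 100 mm from its right side through a square blast gate to a flared hood. Origin on the bench under the duct's axis; x to its back, y left along the duct, z up. In mm: cabinet x -100..100, y -10..210, top with white panel z 162; knob axis x -40, y 100; gate frame x -61..61, y -86..-60, top z 161; hood 170 wide, ends at y -220
- knob_grip (a point): middle of the black fan knob's grip, on its upright axis: a bar 46 mm long, 14 wide, 26 high on a round skirt 52 across, 6 high. The point is 22 mm above the white panel and 10 mm below the bar's top. x runs along the bar to the end with the white pointer line, y across it, z up. Eleven scale marks surround the knob; the red one is off
- fan_knob (a joint): knob angle, rad: 0 at the off stop (hard stop, pointer at the red mark, front left: extractor's -x, +y side, 135 degrees anticlockwise of its x), growing as it turns clockwise seen from above to the other hard stop at 4.71 (full speed, front right). Stiff (0.04 N m); stays where it is left
- gate_handle (a point): middle of the orange handle bar on top of the gate's steel blade: 70 mm long (along the extractor's x), 16 wide (along its y), 16 high; blade 86 mm wide, 4 thick. Axes as the extractor's. It slides straight up and down; shut, this point is 193 mm above the bench and 32 mm above the gate frame's top, the bar's underside 24 mm clear of the frame
- gate_blade (a joint): height of the gate blade in m: 0 fully shut (handle lowest, against its stop), growing as it is pulled up, 0.075 fully open. It slides with about 4 N of friction and stays where it is left
- jam_jar: empty glass jam jar without lid, 70 mm across, 105 mm high, standing in front of the extractor; origin at the centre of its underside. Bystander
- pliers: stainless pliers lying flat, about 175 mm long, 66 mm wide, 14 mm high; origin under the pivot, x towards the jaws. Bystander
- wrench: red adjustable wrench lying flat, about 195 mm long, 46 mm wide, 12 mm high; origin under the neck near the head, x towards the jaws. Bystander
- hex_keys: grey plastic hex key holder, 30 x 100 x 45 mm high, with seven steel keys standing in it up to 115 mm; origin at the centre of its underside. Bystander
- turntable_bin (a point): top of one of the six blue bins (85 x 75 x 50 mm) on the wooden parts turntable, 300 mm across, about 103 mm high in all, which turns easily about an upright axis 95 mm from this point. Bystander

How it is judged:
On the way, in this order (a step that is already met when the one before it is completed fails the run):
1. the fan knob is turned anticlockwise to its off stop while the gate is still open (value of joint fan_knob below 0.09 rad and value of joint gate_blade above 0.02 m), for 0.2 s.
2. the blast gate is pushed fully shut (value of joint gate_blade below 0.004 m), for 0.2 s.
At the end, for the whole second after the job is handed in: The fan knob stands at its off stop (within 5 degrees, 0.09 rad) and the blast gate is fully shut (within 4 mm) (value of joint fan_knob below 0.09 rad and value of joint gate_blade below 0.004 m); the robot touches nothing.
It fails at once if the jam jar is shifted by more than 20 mm or tipped (distance of jam_jar from where it was at the start of the episode above 0.02 m or angle between jam_jar's own z axis and vertical above 0.3 rad).
It fails at once if the pliers, the wrench or the hex key holder are shifted by more than 25 mm (distance of any of pliers, wrench, hex_keys from where it was at the start of the episode above 0.025 m).
It fails at once if the parts turntable is turned by more than about 15 degrees (distance of turntable_bin from where it was at the start of the episode above 0.025 m).
It also fails if it takes over 70 s, if anything falls off the work surface, if the arm or the gripper's body presses on something with over 40 N, if the wrist force passes 120 N, or if a joint passes its speed limit or range.

### The arm

A 6-joint arm with a two-finger parallel gripper is mounted at the origin on the work surface. World frame = base frame: x ahead of the robot, y to its left, z up, the work surface at z = 0. Lengths are in m, angles in rad, forces in N, time in s.
With the tool pointing down it reaches from about 0.425 to 0.95 m from the base axis. Payload 14.7 kg.
Tool frame: the origin (TCP) lies at the very end of the fingers, on their centre line; the grasp point (between the pads) lies 19 mm behind it; z points along the fingers, y is the line along which they close (so a half turn about z gives the same grasp; the last joint's range is limited). The gripper opens to 85 mm and grips with 20 to 120 N. Pads are 22 mm wide; open, the fingers measure 114 mm over their backs; the gripper's body (76 mm by 85 mm) begins 54 mm behind the grasp point. The pads swing forward as they close: fully open they stand 13 mm farther back than shut.
Start: joints at [1.269, 0.48, 1.596, -0, 1.065, -0.047], TCP at [0.164, 0.629, 0.231] pointing down, gripper open.
Joint ranges: [-2.75, 2.75], [-0.82, 2.05], [0.23, 2.67], [-1.56, 4.7], [0.09, 2.69], [-2.92, 2.92]. Speed limits (rad/s): [1.89, 1.89, 2.39, 3.01, 3.01, 3.01].

### API

Orientations are given as a unit quaternion [x, y, z, w].
In Python, from bench import readout, snapshot, camera_model, r, find_in, place_of gives the robot as it stands. The module is installed in compiled form; this text tells all that it offers.
- The arm moves only by the shell command python3 -m jog 'ROWS'. ROWS is JSON, a list that holds one entry, the list of rows, each a list of 5 numbers: the opening, from -1 (shut) to 1 (fully open), then the shift along the world's x, y, z in units of 0.04 m (1.0 is 0.04 m), then the turn about the world's z in units of 45 degrees (1.0 is 45 degrees). A call has exactly 5 rows; each row shifts and turns the commanded pose from where the row before left it; what a row does not reach is not made up. A row lasts 1/10 s, in which the tool goes at most 50 mm and 8.59 degrees, less where a joint would pass 70% of its speed; a pose out of reach is approached as far as the arm can. A call with a number of a shift or a turn outside -1 to 1 is refused whole. A call with a gripper value outside its range is refused whole. The fingers move at their own pace and stop on an object; the grip force is fixed at half the most. Time passes only in rows, so rows that do not move let the fingers close, or fill a call up. It gives the time, the measured TCP pose, the force, the opening and the grip force at its end, in the units of the state.
- readout.get_state(): the state, without advancing time (a new reading comes with each control period).
- snapshot(name): name is "scene" or "top"; returns (picture, depth): 420x560x3 uint8, red, green, blue; 420x560 float32, m along the optical axis (not along the pixel's ray), 0 where there is no reading.
- camera_model(name): a dict with "K" (3x3 intrinsics, pixels), "extrinsics" (4x4, takes a point from world to camera coordinates). Camera axes: x right, y up, looking along -z (the intrinsics and any distortion apply to the point x, -y, -z); pixel columns grow to the right and rows downward; lengths in m; the calibration is good to about 2 mm. A picture is of the moment at which its call begins. camera_model takes no time and is no camera call.
- r.job_done(): hands the job in; it is judged then, once.
Trained networks look in the newest picture that a camera, given by its name, has taken for a name from the list of things; names that differ only in an ending like _2 or _b are one class to them, and where a whole thing is asked for, a point or a joint stands for the part that bears it (a point fixed in the world has none). Each returns a list of dicts, best first, with "score" (0 to 1); they miss things now and then, are a little off and sometimes report something else, mostly with a low value. They report only what shows in the picture. A call takes as long as a camera call.
- find_in(camera, target): "at" ([column, row] in pixels, amid what is visible of it).
- place_of(camera, target): "at" ([column, row] in pixels: a listed point, or the origin of a listed thing).
The state is a dict: "clock": time; "joint_pos": joint angles; "dq": joint speeds; "effort": joint torques, N m; "ee_pos": TCP position; "eef_rot": TCP orientation; "force": force on the tool from outside, world axes, zero at the start; "ft_torque": the same for the moment, N m; "opening": finger opening in m; "grasp_force": force on a finger pad.
Only numpy, scipy, OpenCV 4.12 (cv2) and the standard library are available. Lean on these libraries where they do the work, as an engineer would, in place of code of your own. Each camera call takes 0.05 s, during which the arm holds its last target. There are 200 camera calls.

## Working session

There is one attempt and no reset: what is moved stays moved. The work goes in short steps, Python scripts to look and compute and a shell command to move; the robot and the scene stay as the last step left them, time stands still between calls to the robot, and variables do not carry over. Pictures are saved under pics/ and viewed, at most 10 in all, crops included, and the job is handed in when it is done.

```bash
mkdir -p pics; cat > h.py <<'E'
import numpy as np, cv2
from bench import readout, snapshot, camera_model, r, find_in, place_of
def ray(cam,px):
    m=camera_model(cam);K=np.array(m["K"]);E=np.array(m["extrinsics"])
    d=np.linalg.inv(K)@[px[0],px[1],1]; d=np.array([d[0],-d[1],-d[2]])
    R,t=E[:3,:3],E[:3,3]
    return -R.T@t, R.T@d   # depth s along axis: o+s*d
def proj(cam,p):
    m=camera_model(cam);K=np.array(m["K"]);E=np.array(m["extrinsics"])
    c=E[:3,:3]@p+E[:3,3]; u=K@[c[0],-c[1],-c[2]]; return u[:2]/u[2]
def tri(a,b):
    o1,d1=ray("scene",a);o2,d2=ray("top",b)
    s=np.linalg.lstsq(np.c_[d1,-d2],o2-o1,rcond=None)[0]
    p,q=o1+s[0]*d1,o2+s[1]*d2
    return (p+q)/2,np.linalg.norm(p-q)
def atz(cam,px,z):
    o,d=ray(cam,px); return o+d*(z-o[2])/d[2]
def deep(cam,dep,px):
    o,d=ray(cam,px); return o+d*dep[int(round(px[1])),int(round(px[0]))]
E
python3 - <<'E'
from h import *
np.set_printoptions(precision=4,suppress=True)
D={}
for c in("scene","top"):
    im,D[c]=snapshot(c); cv2.imwrite(f"pics/{c}0.png",im[:,:,::-1]); np.save(f"pics/{c}d.npy",D[c])
    print(c,ray(c,(280,210)))
for t in("extractor","knob_grip","gate_handle","jam_jar","pliers","wrench","hex_keys","turntable_bin"):
    res={}
    for c in("scene","top"):
        l=place_of(c,t); 
        if l: res[c]=l[0]["at"]; print(t,c,[(np.round(x["at"],1),round(x["score"],2)) for x in l[:2]], deep(c,D[c],l[0]["at"]))
    if len(res)==2: print("   tri",*tri(res["scene"],res["top"]))
print(readout.get_state())
E
```

```text
scene (array([ 0.7424, -0.6164,  1.0451]), array([-0.1736,  0.4612, -0.8702]))
top (array([ 0.3925, -0.1046,  1.2754]), array([ 0.1627, -0.0158, -0.9866]))
extractor scene [(array([274.5, 190.4]), 0.79)] [ 0.534  -0.098   0.1468]
extractor top [(array([238. , 241.8]), 0.93), (array([261.9, 236.3]), 0.62)] [ 0.5036 -0.0204  0.1514]
   tri [ 0.5099 -0.015   0.0125] 0.017719811947040084
knob_grip scene [(array([283.9, 108.2]), 0.61)] [0.4834 0.0939 0.1944]
knob_grip top [(array([184.9, 250.1]), 0.92)] [0.4833 0.097  0.1975]
   tri [0.483  0.0978 0.1905] 0.0019937368978726637
gate_handle scene [(array([263. , 152.7]), 0.62)] [ 0.5043 -0.0845  0.2557]
gate_handle top [(array([261.4, 236.5]), 0.54)] [ 0.5034 -0.0791  0.2567]
   tri [ 0.5033 -0.0795  0.2493] 0.0022227946123156614
jam_jar scene [(array([215.8, 177.6]), 0.94)] [ 0.3701 -0.0732  0.0744]
jam_jar top [(array([253.5, 306.9]), 0.94), (array([185.9, 249.7]), 0.66)] [ 0.3448 -0.048   0.0033]
   tri [ 0.3483 -0.0471  0.0245] 0.00646812670726278
pliers scene [(array([246.1, 121.2]), 0.63)] [0.3459 0.164  0.0116]
pliers top [(array([17
[... 414 characters left out ...]
59583019
turntable_bin scene [(array([208.5, 334.2]), 0.89)] [ 0.5066 -0.4176  0.0315]
turntable_bin top [(array([399.8, 236.4]), 0.86)] [ 0.5182 -0.4393  0.036 ]
   tri [ 0.5155 -0.4274  0.0763] 0.003632647579269536
{'clock': 0.9, 'joint_pos': array([ 1.2694,  0.4802,  1.5963,  0.    ,  1.0651, -0.0466]), 'dq': array([-0.0005,  0.0004, -0.0007, -0.0006,  0.0002, -0.0002]), 'effort': array([  0.0005, -95.0495, -43.0621,  -0.0004,   0.0016,  -0.    ]), 'ee_pos': array([0.1638, 0.629 , 0.2313]), 'eef_rot': array([ 0.1271,  0.9919,  0.    , -0.    ]), 'force': array([ 0.3387, -0.3227, -1.2382]), 'ft_torque': array([-0.042 ,  0.0172, -0.0089]), 'grasp_force': 0.0, 'opening': 0.08574946190425042}
```

View pics/top0.png

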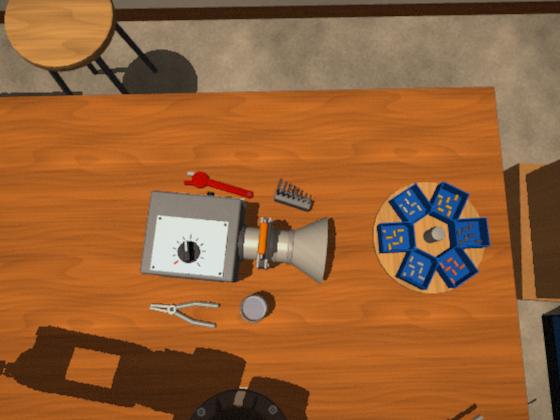

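```bash
python3 - <<'E'
import cv2
a=cv2.imread("pics/top0.png")[215:285,150:220];b=cv2.imread("pics/scene0.png")[75:145,250:320]
cv2.imwrite("pics/c1.png",cv2.hconcat([cv2.resize(x,(400,400),interpolation=cv2.INTER_CUBIC) for x in(a,b)]))
E
```

```text
(no output)
```

View pics/c1.png

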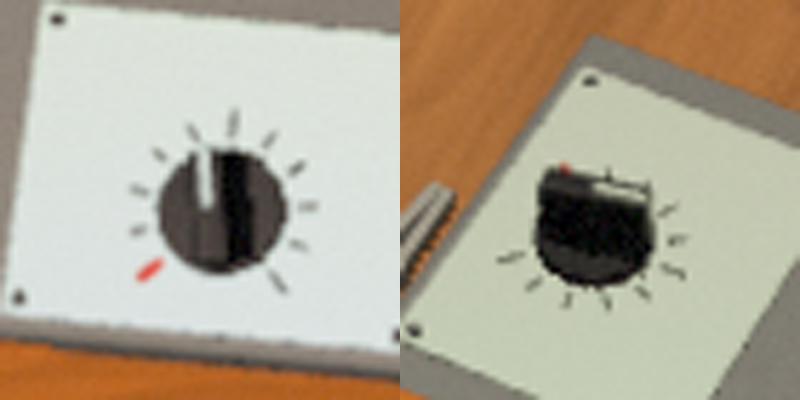

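View pics/scene0.png

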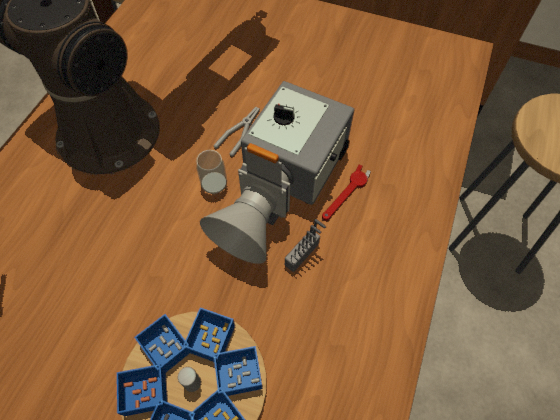

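The top view shows the knob at (185,250) with its pointer towards the picture's top and the red mark at (176,262). The gate handle is at (262,237), up in the open position. The jar is at (253,307), in front of the extractor. Next I work out the angles.

```bash
python3 - <<'E'
from h import *
np.set_printoptions(precision=4,suppress=True)
D=np.load("pics/topd.npy"); im=cv2.imread("pics/top0.png")
k=np.array([.483,.0977])
s=5.714
P=lambda x,y:(150+x/s-.5,215+y/s-.5)
red=atz("top",P(150,270),.162)[:2]
ang=lambda v:np.degrees(np.arctan2(v[1],v[0]))
print("red",red,ang(red-k))
a=atz("top",P(210,203),.194)[:2];b=atz("top",P(202,153),.194)[:2]
print("pointer",a,b,ang(b-a),ang(b-k))
Q=lambda x,y:(250+x/s-.5,75+y/s-.5)
a=atz("scene",Q(592,186),.194)[:2];b=atz("scene",Q(648,196),.194)[:2]
print("scene pointer",a,b,ang(b-a),ang(b-k))
print("scene red",ang(atz("scene",Q(565,168),.162)[:2]-k))
# panel depth & height; orange handle fit
print("panel",[deep("top",D,p) for p in((165,225),(220,230),(162,262))])
hsv=cv2.cvtColor(im,cv2.COLOR_BGR2HSV); 
m=np.zeros((420,560),bool); m[210:268,255:275]=True
o,d0=ray("top",(280,210))
pts=np.array([deep("top",D,(x,y)) for y in range(210,268) for x in range(255,275) if D[y,x]>0 and hsv[y,x,1]>180 and 5<hsv[y,x,0]<22])
pts=pts[pts[:,2]>.235]
print("handle",len(pts),np.median(pts[:,2]),pts.min(0),pts.max(0),pts.mean(0))
r_=cv2.minAreaRect((pts[:,:2]*1000).astype(np.float32));print(r_)
v=np.linalg.svd(pts[:,:2]-pts[:,:2].mean(0))[2][0];print("dir",ang(v))
E
```

```text
red [0.4595 0.1249] 130.80507667935774
pointer [0.4837 0.0946] [0.5038 0.0979] 9.265149905968785 0.4721004084108752
scene pointer [0.6338 0.1559] [0.6568 0.1589] 7.607956261172743 19.412893316128102
scene red 34.895943843852464
panel [array([0.5467, 0.1504, 0.1644]), array([0.5317, 0.0209, 0.1623]), array([0.4597, 0.1566, 0.1634])]
handle 216 0.2567272022777509 [ 0.4677 -0.0918  0.2497] [ 0.5355 -0.071   0.2623] [ 0.5001 -0.0816  0.2567]
((501.3629455566406, -81.67518615722656), (15.191722869873047, 68.20706176757812), 83.21097564697266)
dir 172.94397271050755
```

```bash
python3 -m jog '[[[1,0.3,-0.5,0,-0.17],[1,0.4,-0.65,0,-0.17],[1,0.4,-0.65,0,-0.17],[1,0.4,-0.65,0,-0.17],[1,0.4,-0.65,0,-0.17]]]'; python3 -m jog '[[[1,0.4,-0.65,0,-0.18],[1,0.4,-0.65,0,-0.18],[1,0.4,-0.65,0,-0.18],[1,0.4,-0.65,0,-0.18],[1,0.4,-0.65,0,-0.18]]]'; python3 -m jog '[[[1,0.4,-0.65,0,-0.18],[1,0.4,-0.65,0,-0.18],[1,0.4,-0.65,0,-0.18],[1,0.4,-0.65,0,-0.18],[1,0.4,-0.65,0,-0.18]]]'; python3 -m jog '[[[1,0.4,-0.65,0,-0.18],[1,0.4,-0.65,0,-0.18],[1,0.3,-0.5,0,-0.18],[1,0.2,-0.4,0,-0.18],[1,0,0,0,0]]]'
python3 - <<'E'
from h import *
s=readout.get_state();q=s["eef_rot"];print(s["ee_pos"],s["joint_pos"],s["force"],"ytool",2*np.degrees(np.arctan2(q[1],q[0]))-90)
E
```

```text
clock: 1.4
ee_pos: [0.2403, 0.504, 0.2314]
eef_rot: [0.447, 0.894, 0.0, 0.0]
force: [-0.1, 0.7, 1.0]
opening: 0.0852
grasp_force: 0.0
clock: 1.9
ee_pos: [0.3203, 0.374, 0.2315]
eef_rot: [0.729, 0.684, 0.0, -0.0]
force: [-0.3, 0.5, -0.5]
opening: 0.0857
grasp_force: 0.0
clock: 2.4
ee_pos: [0.4004, 0.244, 0.2315]
eef_rot: [0.921, 0.389, 0.0, -0.0]
force: [0.9, 0.2, -0.3]
opening: 0.0857
grasp_force: 0.0
clock: 2.9
ee_pos: [0.4528, 0.1555, 0.2314]
eef_rot: [0.993, 0.117, 0.0, 0.0]
force: [0.1, 0.9, -0.5]
opening: 0.0854
grasp_force: 0.0
[0.45275107 0.15549041 0.23140402] [ 2.67742075e-01  2.40743655e-01  1.97727860e+00 -4.28442195e-04
  9.23088136e-01  1.60485086e+00] [ 0.10859753  0.88436083 -0.47056321] ytool -76.59588382156352
```

```bash
python3 -m jog '[[[1,0.38,-0.74,0,-0.07],[1,0.38,-0.74,0,-0.07],[1,0,0,0,0],[1,0,0,-0.3,0],[1,0,0,-0.3,0]]]';  python3 -m jog '[[[1,0,0,-0.3,0],[1,0,0,-0.3,0],[1,0,0,-0.18,0],[1,0,0,0,0],[0,0,0,0,0]]]'
python3 -m jog '[[[-0.3,0,0,0,0],[-0.6,0,0,0,0],[-0.8,0,0,0,0],[-1,0,0,0,0],[-1,0,0,0,0]]]'
python3 - <<'E'
from h import *
for c in("scene","top"):
    im,_=snapshot(c); cv2.imwrite(f"pics/{c}1.png",im[:,:,::-1])
a=cv2.imread("pics/scene1.png")[40:180,200:340];b=cv2.imread("pics/top1.png")[180:320,115:255]
cv2.imwrite("pics/c2.png",cv2.hconcat([cv2.resize(x,(400,400)) for x in(a,b)]))
E
```

```text
clock: 3.4
ee_pos: [0.4817, 0.0986, 0.2064]
eef_rot: [0.998, 0.066, 0.0, -0.0]
force: [0.0, 0.3, -0.4]
opening: 0.0855
grasp_force: 0.0
clock: 3.9
ee_pos: [0.4822, 0.0979, 0.176]
eef_rot: [0.998, 0.065, -0.0, -0.0]
force: [0.0, 0.4, -0.4]
opening: 0.073
grasp_force: 0.0
clock: 4.4
ee_pos: [0.4828, 0.0969, 0.1767]
eef_rot: [0.998, 0.065, 0.001, 0.001]
force: [1.3, -12.5, 7.9]
opening: 0.0127
grasp_force: 58.7
```

View pics/c2.png

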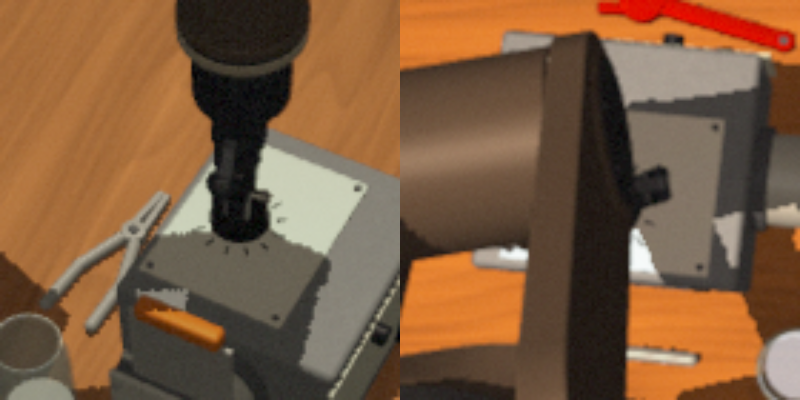

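The fingers hold the knob bar (opening 12.7 mm, grip 59 N). I'll centre the tool slightly, then turn anticlockwise.

```bash
cat > st.py <<'E'
from h import *
s=readout.get_state();q=s["eef_rot"];print(s["ee_pos"],"F",np.round(s["force"],1),"M",np.round(s["ft_torque"],2),"ytool",2*np.degrees(np.arctan2(q[1],q[0]))-90,"j6",s["joint_pos"][5],s["opening"])
E
python3 -m jog '[[[-1,0,-0.02,0.02,0],[-1,0,-0.01,0,0],[-1,0,0,0,0.1],[-1,0,0,0,0.15],[-1,0,0,0,0.15]]]'; python3 st.py;  python3 -m jog '[[[-1,0,0,0,0.15],[-1,0,0,0,0.15],[-1,0,0,0,0.15],[-1,0,0,0,0.15],[-1,0,0,0,0.15]]]'; python3 st.py
```

```text
clock: 5.0
ee_pos: [0.4828, 0.0966, 0.1769]
eef_rot: [0.975, 0.223, 0.001, 0.0]
force: [4.2, -0.5, -7.3]
opening: 0.0122
grasp_force: 60.3
[0.48276558 0.09661475 0.17686617] F [ 4.2 -0.5 -7.3] M [ 0.05 -0.62 -0.01] ytool -64.28398879443738 j6 1.2579248042287887 0.01219055325633151
clock: 5.5
ee_pos: [0.4827, 0.0965, 0.1769]
eef_rot: [0.868, 0.496, 0.0, 0.0]
force: [5.0, -2.7, -5.6]
opening: 0.0122
grasp_force: 60.4
[0.482748   0.09649198 0.17685319] F [ 5.  -2.7 -5.6] M [-0.2  -0.61 -0.04] ytool -30.52455486396879 j6 0.6688067510519903 0.012179790937893719
```

```bash
python3 -m jog '[[[-1,0,0,0,0.15],[-1,0,0,0,0.15],[-1,0,0,0,0.15],[-1,0,0,0,0.15],[-1,0,0,0,0.15]]]'; python3 st.py;  python3 -m jog '[[[-1,0,0,0,0.15],[-1,0,0,0,0.15],[-1,0,0,0,0.12],[-1,0,0,0,0.1],[-1,0,0,0,0.05]]]'; python3 st.py
```

```text
clock: 6.0
ee_pos: [0.4828, 0.0964, 0.1769]
eef_rot: [0.687, 0.727, 0.0, 0.0]
force: [5.3, -2.0, -7.3]
opening: 0.0125
grasp_force: 60.3
[0.48279662 0.0963736  0.17685405] F [ 5.3 -2.  -7.3] M [-0.51 -0.65 -0.07] ytool 3.2323301069127837 j6 0.07972203405719866 0.012532580139717425
clock: 6.5
ee_pos: [0.4829, 0.0963, 0.1769]
eef_rot: [0.509, 0.861, 0.0, 0.001]
force: [6.1, -3.8, -8.2]
opening: 0.0124
grasp_force: 60.3
[0.4829205  0.09634946 0.17687819] F [ 6.1 -3.8 -8.2] M [-0.66 -0.74 -0.06] ytool 28.786629006638037 j6 -0.36628251134223316 0.012419762157428188
```

```bash
python3 -m jog '[[[-1,0,0,0,0.04],[-1,0,0,0,0.04],[-1,0,0,0,0.04],[-1,0,0,0,0],[-1,0,0,0,0]]]'; python3 st.py
```

```text
clock: 7.0
ee_pos: [0.4829, 0.0963, 0.1769]
eef_rot: [0.469, 0.883, 0.0, 0.001]
force: [5.1, -3.3, -8.5]
opening: 0.0125
grasp_force: 60.2
[0.4829167  0.09632246 0.17685248] F [ 5.1 -3.3 -8.5] M [-0.66 -0.79  0.08] ytool 34.01375340958687 j6 -0.457453110870392 0.012490695662058668
```

```bash
python3 -m jog '[[[-1,0,0,0,0.05],[-1,0,0,0,0.05],[-1,0,0,0,0],[-1,0,0,0,0],[-1,0,0,0,0]]]'; python3 st.py;python3 -m jog '[[[-1,0,0,0,0.05],[-1,0,0,0,0.05],[-1,0,0,0,0],[-1,0,0,0,0],[-1,0,0,0,0]]]'; python3 st.py
```

```text
clock: 7.5
ee_pos: [0.4829, 0.0963, 0.1768]
eef_rot: [0.434, 0.901, 0.0, 0.001]
force: [6.2, -3.2, -7.8]
opening: 0.0125
grasp_force: 60.2
[0.48293664 0.09632791 0.17684441] F [ 6.2 -3.2 -7.8] M [-0.67 -0.87 -0.16] ytool 38.5039448884892 j6 -0.5358402323919211 0.012513030873372907
clock: 8.0
ee_pos: [0.483, 0.0963, 0.1769]
eef_rot: [0.399, 0.917, 0.0, 0.001]
force: [5.3, -2.7, -7.4]
opening: 0.0126
grasp_force: 70.8
[0.48301448 0.09633741 0.17690226] F [ 5.3 -2.7 -7.4] M [-0.89 -0.9  -1.48] ytool 42.91042818513276 j6 -0.6134161443878341 0.012564565442439604
```

Mz has jumped to −1.5 N m, so the knob is against its stop. Now I release, rise and check.

```bash
python3 -m jog '[[[-1,0,0,0,0],[0.2,0,0,0,-0.02],[1,0,0,0,0],[1,0,0,0,0],[1,0,0,0,0]]]'; python3 -m jog '[[[1,0,0,0.3,0],[1,0,0,0.7,0],[1,0,0,0.8,0],[1,0,0,0.8,0],[1,0,0,0.5,0]]]'; python3 -m jog '[[[0,0.1,-0.8,0,0],[-1,0.1,-0.9,0,0],[-1,0.1,-0.9,0,0],[-1,0.1,-0.9,0,0],[-1,0.07,-0.8,0,0]]]'; python3 st.py
python3 - <<'E'
from h import *
for c in("scene","top"):
    im,d=snapshot(c); cv2.imwrite(f"pics/{c}2.png",im[:,:,::-1])
    l=place_of(c,"gate_handle"); print([(x["at"],x["score"],deep(c,d,x["at"])) for x in l[:1]])
a=cv2.imread("pics/scene2.png")[75:215,220:360];b=cv2.imread("pics/top2.png")[180:320,150:290]
cv2.imwrite("pics/c3.png",cv2.hconcat([cv2.resize(x,(400,400),interpolation=cv2.INTER_CUBIC) for x in(a,b)]))
E
```

```text
clock: 8.5
ee_pos: [0.4822, 0.0966, 0.177]
eef_rot: [0.406, 0.914, -0.0, 0.0]
force: [-0.9, -0.2, -0.2]
opening: 0.0699
grasp_force: 0.0
clock: 9.0
ee_pos: [0.4828, 0.0967, 0.3042]
eef_rot: [0.406, 0.914, 0.001, 0.001]
force: [0.1, -0.2, 0.4]
opening: 0.0855
grasp_force: 0.0
clock: 9.5
ee_pos: [0.501, -0.077, 0.302]
eef_rot: [0.406, 0.914, 0.0, 0.0]
force: [0.5, 1.1, -0.3]
opening: 0.0121
grasp_force: 0.0
[ 0.50101275 -0.07703145  0.30198537] F [ 0.5  1.1 -0.3] M [-0.05  0.   -0.  ] ytool 42.10158035539297 j6 -0.9470305108475539 0.01208934658963768
[([258.7, 153.7], 0.9, array([ 0.49559099, -0.08689187,  0.25107112]))]
[]
```

View pics/c3.png

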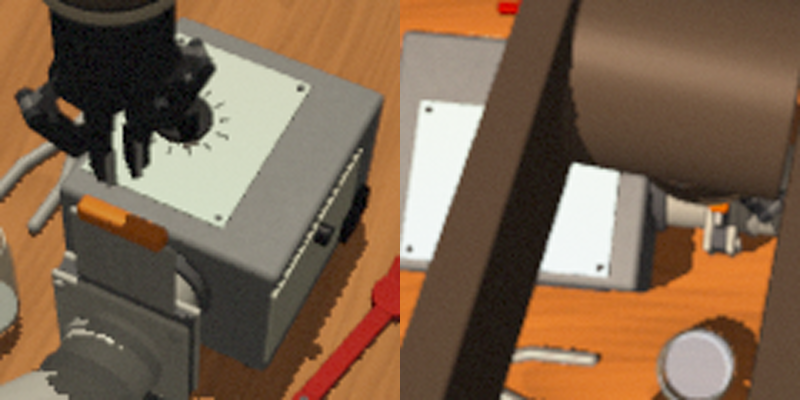

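The handle is still up at the same place, but the gripper hides the knob. I'll step aside to see the pointer.

```bash
python3 -m jog '[[[-1,0,-0.6,0,-0.18],[-1,0,-0.9,0,-0.18],[-1,0,-0.9,0,-0.18],[-1,0,-0.9,0,-0.18],[-1,0,-0.7,0,-0.18]]]'; python3 st.py
python3 - <<'E'
from h import *
for c in("scene","top"):
    im,d=snapshot(c); cv2.imwrite(f"pics/{c}3.png",im[:,:,::-1])
a=cv2.imread("pics/scene3.png")[75:165,240:330];b=cv2.imread("pics/top3.png")[205:295,145:235]
cv2.imwrite("pics/c4.png",cv2.hconcat([cv2.resize(x,(400,400),interpolation=cv2.INTER_CUBIC) for x in(a,b)]))
E
```

```text
clock: 10.2
ee_pos: [0.5012, -0.236, 0.3014]
eef_rot: [0.699, 0.715, 0.0, 0.0]
force: [-0.1, 0.3, 0.4]
opening: 0.0001
grasp_force: 0.0
[ 0.50115144 -0.23595612  0.30143224] F [-0.1  0.3  0.4] M [ 0.03 -0.02  0.02] ytool 1.316752498852324 j6 -0.5178275837502935 6.144449698541597e-05
```

View pics/c4.png

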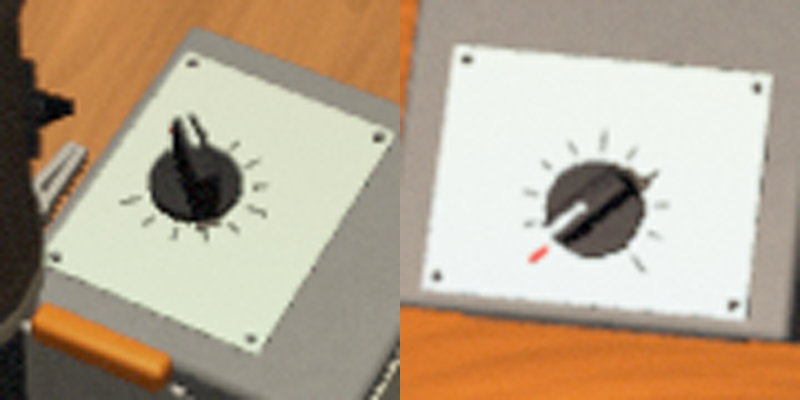

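The pointer line now lies along the red mark (top crop: pointer (552,238), mark (540,255)), so the fan is off. Next I push the handle down.

```bash
python3 -m jog '[[[-1,0,0.7,0,-0.1],[-1,0.02,0.9,0,-0.08],[-1,0,0.9,0,0],[-1,0,0.86,0,0],[-1,0,0.5,0,0]]]'; python3 st.py; python3 -m jog '[[[-1,0,0,-0.3,0],[-1,0,0,-0.4,0],[-1,0,0,-0.3,0],[-1,0,0,-0.2,0],[-1,0,0,-0.2,0]]]'; python3 st.py
```

```text
clock: 10.8
ee_pos: [0.5012, -0.0772, 0.3014]
eef_rot: [0.745, 0.667, 0.0, -0.0]
force: [-0.4, -0.8, 0.4]
opening: 0.0003
grasp_force: 0.0
[ 0.50123866 -0.07724467  0.30137151] F [-0.4 -0.8  0.4] M [-0.01  0.02  0.  ] ytool -6.286427917609473 j6 -0.10388515847718138 0.0002657520389109997
clock: 11.3
ee_pos: [0.5016, -0.081, 0.2443]
eef_rot: [0.746, 0.666, -0.0, -0.0]
force: [-1.2, 1.0, 2.4]
opening: 0.0002
grasp_force: 1.3
[ 0.5016147  -0.08095683  0.24432874] F [-1.2  1.   2.4] M [0.18 0.21 0.04] ytool -6.494245370159163 j6 -0.10652190574180506 0.000177356847087607
```

```bash
python3 -m jog '[[[-1,0,0,-0.2,0],[-1,0,0,-0.2,0],[-1,0,0,-0.2,0],[-1,0,0,-0.2,0],[-1,0,0,-0.2,0]]]'; python3 st.py
```

```text
clock: 11.8
ee_pos: [0.5018, -0.0811, 0.2043]
eef_rot: [0.746, 0.666, -0.0, 0.0]
force: [-2.0, -1.0, 2.6]
opening: -0.0001
grasp_force: 1.3
[ 0.50181604 -0.08111125  0.20427746] F [-2.  -1.   2.6] M [-0.08  0.3  -0.02] ytool -6.498788696045807 j6 -0.10627545691629676 -0.00013772038867865518
```

```bash
python3 -m jog '[[[-1,0,0,-0.05,0],[-1,0,0,-0.04,0],[-1,0,0,-0.03,0],[-1,0,0,0,0],[-1,0,0,0,0]]]'; python3 st.py
```

```text
clock: 12.3
ee_pos: [0.5018, -0.0811, 0.2009]
eef_rot: [0.746, 0.666, 0.0, 0.0]
force: [-6.5, -0.1, 14.5]
opening: 0.0001
grasp_force: 7.4
[ 0.50179257 -0.08105802  0.20091978] F [-6.5 -0.1 14.5] M [ 0.06  1.1  -0.  ] ytool -6.495148623844003 j6 -0.10620164406775245 5.314043124013554e-05
```

```bash
python3 -m jog '[[[-1,0,0,-0.03,0],[-1,0,0,0,0],[-1,0,0,0,0],[-1,0,0,0,0],[-1,0,0,0,0]]]'; python3 st.py; python3 -m jog '[[[-1,0,0,0.2,0],[-1,0,0,0.6,0],[-1,0,0,0.9,0],[-1,0,0,0.9,0],[-1,0,0,0.4,0]]]'; python3 -m jog '[[[-1,0,-0.6,0,0],[-1,0,-0.9,0,0],[-1,0,-0.9,0,0],[-1,0,-0.9,0,0],[-1,0,-0.7,0,0]]]'; python3 -m jog '[[[-1,0,0,0,0],[-1,0,0,0,0],[-1,0,0,0,0],[-1,0,0,0,0],[-1,0,0,0,0]]]'
python3 - <<'E'
from h import *
for c in("scene","top"):
    im,d=snapshot(c); cv2.imwrite(f"pics/{c}4.png",im[:,:,::-1])
    for t in("gate_handle","knob_grip","jam_jar"):
        l=place_of(c,t); print(c,t,[(np.round(x["at"],1),x["score"],deep(c,d,x["at"])) for x in l[:1]])
a=cv2.imread("pics/scene4.png")[75:215,200:340];b=cv2.imread("pics/top4.png")[185:325,150:290]
cv2.imwrite("pics/c5.png",cv2.hconcat([cv2.resize(x,(400,400),interpolation=cv2.INTER_CUBIC) for x in(a,b)]))
E
```

```text
clock: 12.8
ee_pos: [0.5019, -0.0811, 0.2007]
eef_rot: [0.746, 0.666, 0.0, 0.001]
force: [-12.7, 1.7, 34.6]
opening: 0.0002
grasp_force: 17.5
[ 0.50191344 -0.08105841  0.20072012] F [-12.7   1.7  34.6] M [0.29 2.1  0.06] ytool -6.494012216462906 j6 -0.10622260875159222 0.00023463237476966102
clock: 13.3
ee_pos: [0.5031, -0.0812, 0.3223]
eef_rot: [0.746, 0.666, 0.001, 0.002]
force: [0.0, 0.2, -0.8]
opening: -0.0
grasp_force: 0.0
clock: 13.8
ee_pos: [0.5018, -0.243, 0.3192]
eef_rot: [0.746, 0.666, 0.0, 0.0]
force: [-0.2, -0.1, 0.3]
opening: 0.0
grasp_force: 0.0
clock: 14.3
ee_pos: [0.502, -0.2402, 0.3191]
eef_rot: [0.746, 0.666, 0.0, 0.0]
force: [-0.4, -0.4, -0.3]
opening: 0.0
grasp_force: 0.0
scene gate_handle [(array([262.2, 168.3]), 0.58, array([ 0.50213257, -0.08767426,  0.20269136]))]
scene knob_grip [(array([286.1, 110.6]), 0.84, array([0.49131176, 0.08741915, 0.19611501]))]
scene jam_jar [(array([215.2, 181.4]), 0.71, array([ 0.49328832, -0.25680583,  0.38974015]))]
top gate_handle [(array([262.9, 240.5]), 0.49, array([ 0.50009866, -0.08092116,  0.20207346]))]
top knob_grip [(array([184.4, 252. ]), 0.74, array([0.47915474, 0.09851813, 0.19539459]))]
top jam_jar [(array([252.2, 304.9]), 0.55, array([ 0.35023535, -0.04481968,  0.00701377]))]
```

View pics/c5.png

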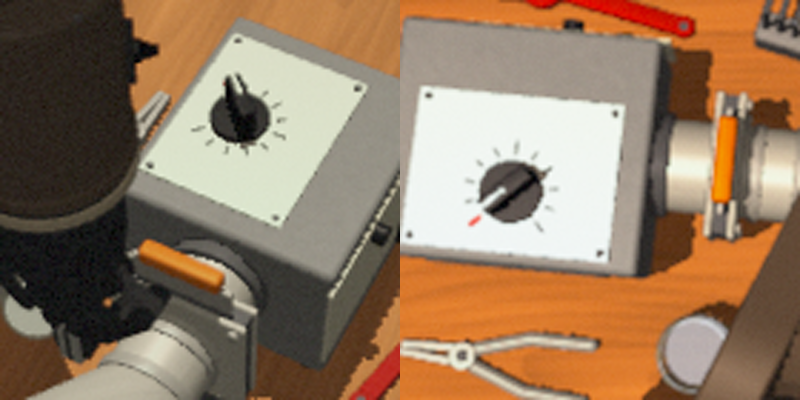

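The handle's top is down at 0.202 m, which is shut. The pointer is still at the red mark, the jar has not moved, and the arm is clear.

```bash
python3 -c "
from bench import r
print(r.job_done())"
```

```text
the job is handed in; nothing more can be done
None
```

The extractor is shut down and the job handed in, result not reported: I turned the fan knob to its off stop first, then pushed the blast gate fully shut; the jar was not moved and the arm never went near the tools or turntable.

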